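# Feed a carton along the packing gauge to the red stop

### The arm

A 6-joint arm with a two-finger parallel gripper is mounted at the origin on a cart in front of the work surface, level with it; the furniture and walls round the work are solid. World frame = base frame: x ahead of the robot, y to its left, z up, the work surface at z = 0. Lengths are in m, angles in rad, forces in N, time in s.
With the tool pointing down it reaches from about 0.275 to 0.825 m from the base axis. Payload 4.9 kg.
Tool frame: the origin (TCP) lies on the centre line of the jaws, within the pads' length; the fingertips stand r.tcp_to_tips ahead of it and the grasp point (between the pads) is the TCP (r.tcp_to_tips is the distance from the TCP to the fingertips, in m); z points along the fingers, y is the line along which they close (so a half turn about z gives the same grasp; the last joint's range is limited). The gripper opens to 85 mm and grips with 20 to 120 N. Pads are 22 mm wide; open, the fingers measure 114 mm over their backs; the gripper's body (76 mm by 85 mm) begins 54 mm behind the grasp point. The pads swing forward as they close: fully open they stand 13 mm farther back than shut.
Start: joints at [-1.435, 0.326, -0.193, 1.052, 0, 1.437], TCP at [0.147, -0.53, 0.25] pointing down, gripper open.
Joint ranges: [-2.65, 2.65], [-0.97, 1.79], [-1.3, 1.35], [-1.93, 2.1], [-1.47, 1.37], [-3.14, 3.14]. Speed limits (rad/s): [2.57, 2.57, 3.14, 3.14, 3.14, 3.14].

### API

Orientations are given as a rotation vector (axis times angle).
In Python, from station import r, effector, kinematics, get_obs, snapshot, calibration, job gives the robot as it stands. The module is installed in compiled form; this text tells all that it offers. Calls block until the motion is done:
- r.move_to(position, orientation): joint-space move of the TCP to a pose.
- r.move_l(position, ori=None, v=0.15, guard=None): straight line of the TCP; ori=None keeps the orientation; v is the mean speed in m/s. With guard (N) it stops when the force on the tool has changed by that much, and returns True; else False.
- r.set_joints(angles): joint-space move.
- effector.open_jaws() and effector.gripper_close(): open the fingers fully, or close them until they stop; the grip force is fixed at half the most.
- r.wait(seconds).
- kinematics.solve_ik(position, orientation): joint angles nearest the present ones, or None.
- get_obs(): the state.
- snapshot(name): name is "side" or "top"; returns (picture, depth): 400x640x3 uint8, blue, green, red; 400x640 float32, m along the optical axis (not along the pixel's ray), 0 where there is no reading.
- calibration(name): a dict with "fx", "fy", "cx", "cy" (pixels), "rvec" (rotation vector, rad) and "tvec" (3), from world to camera coordinates, as OpenCV has them. Camera axes: x right, y down, z forward; pixel columns grow to the right and rows downward; lengths in m; the calibration is good to about 2 mm. A picture is of the moment at which its call begins. calibration takes no time and is no camera call.
A pose or a line that the arm cannot do raises r.Unreachable and nothing moves.
- job.sign_off(): hands the job in; it is judged then, once.
The state is a dict: "time_s": time; "joint_pos": joint angles; "dq": joint speeds; "joint_torque": joint torques, N m; "tcp_pos": TCP position; "ee_rot": TCP orientation; "contact_force": force on the tool from outside, world axes, zero at the start; "wrist_torque": the same for the moment, N m; "grip_width": finger opening in m; "grasp_force": force on a finger pad.
Only numpy, scipy, OpenCV 4.12 (cv2) and the standard library are available. Lean on these libraries where they do the work, as an engineer would, in place of code of your own. Each camera call takes 0.05 s, during which the arm holds its last target. There are 200 camera calls.

### The job

Feed the cream carton along the packing gauge with the gauge's pusher: press down the blue thumb plate in the middle of the pusher with your fingertips to free the brake, and keep it pressed while you push the pusher all the way up to the red stop. Then take your fingers off so that the plate springs up and the brake holds the pusher there. Do not touch or lift the carton, do not shove the red stop along its rail, and leave the other things on the table where they are.

Things in the scene. Friction and masses are not known exactly. Their poses are not given: they have to be found in the camera images.
- gauge: The packing gauge, fixed to the table: grey base 160 (x) by 460 (y) by 12 mm, an aluminium rail along its y on the near side (centre line x = -60 mm; 48 mm high black end caps), a 32 mm high guide on the far side, the carton bed from x = -35 to +57 mm. Position and yaw vary. Origin: on the table under the base's middle; y along the rail (about the robot's left), z up.
- pusher (a joint): Travel of the pusher in m; grows towards the gauge's -y (the robot's right). A grey carriage on the rail, 50 (x) by 70 (y) mm, about 1 kg, its top 60 mm above the table, with a 55 mm high fence at its leading (-y) end reaching across the bed behind the carton. With the plate up a brake holds it against about 20 N; with the plate pressed it slides with 1 to 4 N.
- release (a joint): How far the blue thumb plate is pressed down, in m: 0 when up, 0.006 at its bottom stop. It is sprung: it starts to move at up to 9 N, needs about 11 N at 4 mm and 13 N at the bottom. The brake is free from about 3 mm on; press it 4 to 6 mm.
- release_top (a point): Middle of the top face of the blue thumb plate on the middle of the pusher, 75 mm above the table when up; moves with it. The plate is 36 (x) by 58 (y) mm; its flat middle is 46 mm long in y, between two cross ridges 5.5 mm high that keep fingertips from slipping off along the rail.
- pusher_nose (a point): Middle of the pusher's leading (-y) end face, 48 mm above the table.
- stop_face (a point): Middle of the red stop's face that the pusher's nose meets, 48 mm above the table; the nose reaches this very point when home. The stop is a red block 46 (x) by 24 (y) mm, 50 mm high with a steel screw head on top (58 mm) and a black clamp knob towards the robot, clamped on the rail on the -y side, where varies; more than about 80 N would shift it.
- carton_mid (a point): Centre of the cream carton with small printed pictures, 66 x 111 x 48 mm, about 0.15 kg, lying loose on the bed in front of (-y of) the fence, long side along the rail, its top 60 mm above the table. The fence pushes it.
- orange_box: Bystander: orange box 71 x 86 x 96 mm at the right; origin under its middle.
- red_box: Bystander: red box 71 x 71 x 104 mm at the right; origin under its middle.
- tape: Bystander: roll of brown packing tape lying flat, 98 mm across, 48 mm high, at the right; origin under its middle.
- marker: Bystander: white marker pen with a black cap, 127 mm long, 19 mm high, lying at the right beyond the boxes; origin under its middle.
- picture_mug: Bystander: white mug with a picture, 81 x 116 x 95 mm, at the front left; origin under its middle.

How it is judged:
On the way, in this order (a step that is already met when the one before it is completed fails the run):
1. the thumb plate is pressed down by the fingers (value of joint release above 0.002 m and contact force between the fingers and pusher above 1 N), for 0.1 s.
2. with the plate pressed, the pusher meets the red stop (value of joint release above 0.001 m and y of pusher_nose in the frame of stop_face below 0.004 m), for 0.1 s.
At the end, for the whole second after the job is handed in: The pusher's nose is within 4 mm of the red stop, the thumb plate is up (less than 0.8 mm down) so that the brake holds, the pusher is at rest, and the carton lies flat and at rest on the bed just in front of the fence (its near end within about 25 mm of it) (y of pusher_nose in the frame of stop_face below 0.004 m and value of joint release below 0.0008 m and velocity of joint pusher between -0.005 and 0.005 m/s and y of carton_mid in the frame of pusher_nose between -0.08 and -0.045 m and x of carton_mid in the frame of gauge between -0.01 and 0.035 m and angle between carton_mid's own z axis and vertical below 0.1 rad and linear speed of carton below 0.01 m/s); the robot touches nothing.
It fails at once if the carton is touched by the robot (contact force between any of the fingers, the arm and carton above 1 N).
It fails at once if the carton is lifted or tipped (z of carton_mid in the frame of gauge above 0.05 m or angle between carton_mid's own z axis and vertical above 0.3 rad).
It fails at once if the red stop is shoved along its rail by more than 4 mm (distance of stop_face from where it was at the start of the episode above 0.004 m).
It fails at once if another thing on the table is moved by more than 20 mm (distance of any of orange_box, red_box, tape, marker, picture_mug from where it was at the start of the episode above 0.02 m).
It fails at once if the pusher is dragged along while its thumb plate is up (value of joint release below 0.0005 m and velocity of joint pusher above 0.02 m/s).
It also fails if it takes over 38 s, if anything falls off the work surface, if the arm or the gripper's body presses on something with over 40 N, if the wrist force passes 120 N, or if a joint passes its speed limit or range.

## Working session

There is one attempt and no reset: what is moved stays moved. The work goes in short steps, each a Python script; the robot and the scene stay as the last script left them, time stands still between calls to the robot, and variables do not carry over. Pictures are saved under pics/ and viewed, at most 10 in all, crops included, and the job is handed in when it is done.

```bash
mkdir -p pics
cat > h.py <<'E'
import numpy as np, cv2
from station import r, effector, kinematics, get_obs, snapshot, calibration, job
def cloud(name, d):
    c=calibration(name); R=cv2.Rodrigues(np.array(c["rvec"],float))[0]; t=np.array(c["tvec"],float).ravel()
    v,u=np.mgrid[0:d.shape[0],0:d.shape[1]]
    P=np.stack([(u-c["cx"])/c["fx"]*d,(v-c["cy"])/c["fy"]*d,d],-1)
    return (P-t)@R
E
python3 - <<'E'
from h import *
for n in("top","side"):
    p,d=snapshot(n); cv2.imwrite(f"pics/{n}0.png",p); np.savez(f"{n}0.npz",p=p,d=d)
    W=cloud(n,d); hsv=cv2.cvtColor(p,cv2.COLOR_BGR2HSV)
    for nm,lo,hi in(("blue",(95,120,50),(130,255,255)),("red",(0,140,60),(6,255,255)),("red2",(174,140,60),(180,255,255))):
        m=cv2.inRange(hsv,lo,hi); k,l,s,c=cv2.connectedComponentsWithStats(m)
        for i in range(1,k):
            if s[i,4]>40:
                q=W[(l==i)&(d>0)]; print(n,nm,s[i],np.median(q,0).round(3),q.min(0).round(3),q.max(0).round(3)) if len(q) else 0
o=get_obs();print(r.tcp_to_tips,o["ee_rot"],o["time_s"],o["contact_force"])
E
```

```text
top blue [ 123   15   58   75 1756] [0.882 0.347 0.088] [0.783 0.297 0.019] [1.009 0.462 0.152]
top blue [224  19  10   9  46] [0.968 0.159 0.091] [0.954 0.144 0.083] [0.976 0.169 0.098]
top blue [160  22  21  15 103] [0.979 0.328 0.044] [0.957 0.3   0.022] [1.005 0.351 0.059]
top blue [462  33  16   8  43] [ 0.911 -0.483  0.107] [ 0.902 -0.507  0.097] [ 0.927 -0.469  0.112]
top blue [206  35  21  22 184] [0.914 0.191 0.084] [0.889 0.163 0.046] [0.938 0.223 0.095]
top blue [237  41  12   8  67] [0.91  0.121 0.077] [0.895 0.106 0.06 ] [0.927 0.136 0.095]
top blue [ 79  42  35  43 687] [0.862 0.503 0.101] [0.804 0.454 0.038] [0.925 0.559 0.114]
top blue [218  53  12  13  67] [0.86  0.17  0.092] [0.846 0.153 0.062] [0.884 0.185 0.103]
top blue [283  58   9  13  75] [ 0.848 -0.002  0.086] [ 0.835 -0.01   0.012] [0.891 0.011 0.093]
top blue [124  60   9  14  95] [0.839 0.411 0.113] [0.818 0.403 0.082] [0.858 0.422 0.124]
top blue [181  66   9  16 113] [0.828 0.271 0.089] [0.81  0.265 0.022] [0.873 0.284 0.095]
top blue [241  71  15  14  86] [0.81  0.105 0.085] [0.794 0.087 0.064] [0.84  0
[... 5427 characters left out ...]
 0.494 0.128] [0.893 0.461 0.109] [0.943 0.511 0.144]
side red2 [144 245  24  11 154] [0.626 0.433 0.123] [0.61  0.402 0.106] [0.649 0.448 0.131]
side red2 [115 254  11  19 114] [0.666 0.491 0.109] [0.648 0.472 0.092] [0.69  0.503 0.122]
side red2 [127 267  14   8  57] [0.622 0.488 0.102] [0.486 0.48  0.094] [0.637 0.571 0.173]
side red2 [161 269  15  13  64] [0.589 0.441 0.074] [0.584 0.405 0.063] [0.6   0.452 0.083]
side red2 [  0 270  24   9 116] [0.86  0.626 0.097] [0.849 0.599 0.074] [0.875 0.64  0.105]
side red2 [  0 291  18  26 156] [0.831 0.646 0.044] [0.824 0.627 0.019] [0.846 0.666 0.067]
0.019 [-3.11155747e+00 -4.22246694e-01 -1.33091636e-05] 0.1 [0.21755248 0.34999662 0.33926392]
```

View pics/top0.png

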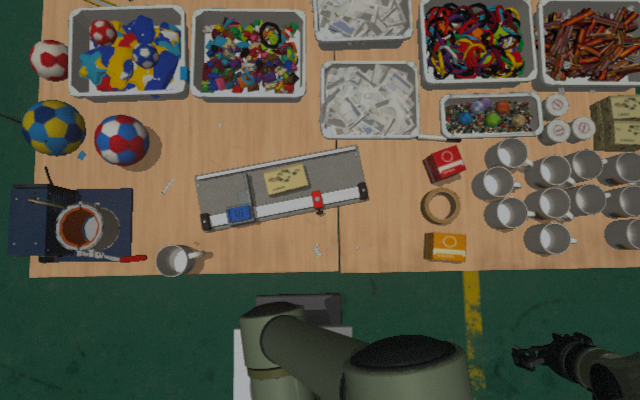

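View pics/side0.png

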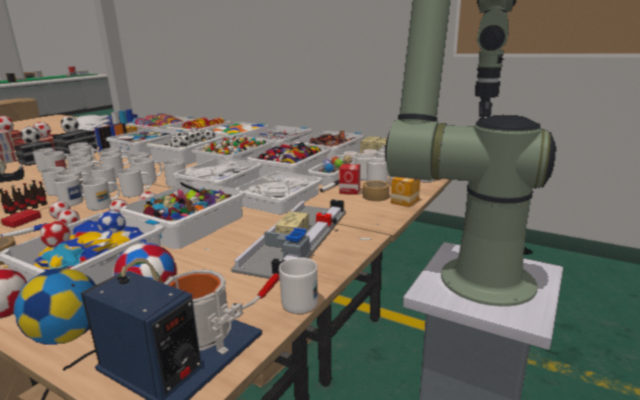

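The top view shows the gauge turned slightly. The blue plate is at pixel (238,213), the red stop at (318,200), the carton at (286,180), and the black rail caps at (206,221) and (364,191). Next I'll cast those rays onto planes at their known heights.

```bash
cat >> h.py <<'E'
def ray(name,uv,z):
    c=calibration(name); R=cv2.Rodrigues(np.array(c["rvec"],float))[0]; t=np.array(c["tvec"],float).ravel()
    o=-R.T@t; d=R.T@np.array([(uv[0]-c["cx"])/c["fx"],(uv[1]-c["cy"])/c["fy"],1.])
    return o+d*(z-o[2])/d[2]
E
python3 - <<'E'
from h import *
f=np.load("top0.npz");p,d=f["p"],f["d"];W=cloud("top",d);hsv=cv2.cvtColor(p,cv2.COLOR_BGR2HSV)
def roi(x0,y0,x1,y1):
    m=np.zeros(d.shape,bool);m[y0:y1,x0:x1]=1;return m
def cen(m,z,n):
    v,u=np.nonzero(m);c=ray("top",(u.mean(),v.mean()),z);print(n,m.sum(),c.round(4),"depth",np.median(W[m],0).round(4));return c
B=cv2.inRange(hsv,(95,120,50),(130,255,255))>0
# blue top is bright; list depths and brightness
b=B&roi(222,200,256,226);print(np.histogram(W[b][:,2],6),np.histogram(hsv[b][:,2],6))
P=cen(b&(W[...,2]>.068),.075,"plate")
R_=(cv2.inRange(hsv,(0,140,60),(6,255,255))>0)&roi(308,185,328,214)
S=cen(R_&(W[...,2]>.042),.050,"stop")
K=hsv[...,2]<45
C=[cen(K&roi(*q),.048,"cap") for q in((198,210,214,232),(356,180,372,204))]
for a,b2 in((P,S),C):
    v=b2-a;print("yaw deg",np.degrees(np.arctan2(v[0],-v[1])),np.linalg.norm(v[:2]))
Y=hsv[...,0];g=cv2.inRange(hsv,(20,50,120),(35,255,255))>0
cen(g&roi(255,160,315,200)&(W[...,2]>.05),.06,"carton")
cv2.imwrite("pics/z.png",cv2.resize(p[140:240,190:380],None,fx=4,fy=4,interpolation=cv2.INTER_CUBIC))
E
```

```text
(array([303,   0,   0,   0,   0,   2]), array([0.05813625, 0.25218599, 0.44623572, 0.64028546, 0.83433519,
       1.02838493, 1.22243466])) (array([ 17,  24,  18,  57,  56, 133]), array([ 82.        ,  92.33333333, 102.66666667, 113.        ,
       123.33333333, 133.66666667, 144.        ]))
plate 302 [0.4541 0.1319 0.075 ] depth [0.4534 0.1318 0.0759]
stop 120 [ 0.4893 -0.072   0.05  ] depth [ 0.4867 -0.0723  0.0507]
cap 53 [0.4357 0.2185 0.048 ] depth [0.4351 0.2188 0.0452]
cap 54 [ 0.5086 -0.1962  0.048 ] depth [ 0.5071 -0.1976  0.048 ]
yaw deg 9.808536425926764 0.2069719875052354
yaw deg 9.975748431848551 0.42104717492495974
carton 858 [0.5462 0.0118 0.06  ] depth [0.5468 0.0116 0.0543]
```

View pics/z.png

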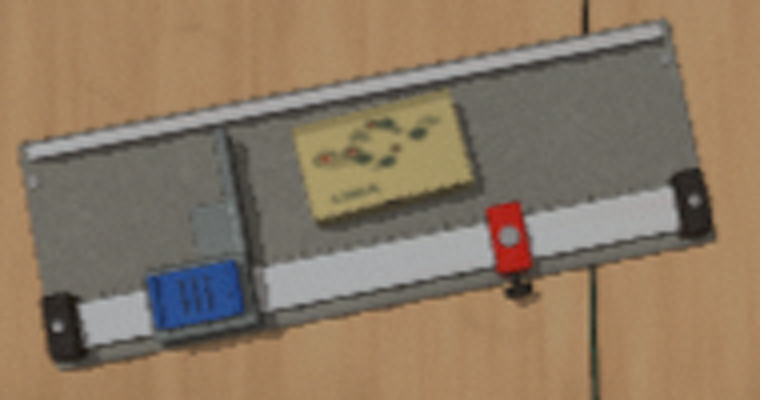

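The crop confirms it: the plate is at about (0.454, 0.132), yaw about 9.9°, and the expected travel is about 160 mm (207-12-35). I'll close the jaws, go above the plate and touch down under guard.

```bash
cat >> h.py <<'E'
from scipy.spatial.transform import Rotation as Ro
a=np.radians(9.9); U=np.array([np.sin(a),-np.cos(a),0]); PL=np.array([.4541,.1319,.075])
E
python3 - <<'E'
from h import *
best=None
for s in(1,-1):
    y=s*U; z=np.array([0,0,-1.]); x=np.cross(y,z); o=Ro.from_matrix(np.c_[x,y,z]).as_rotvec()
    q=kinematics.solve_ik(PL+[0,0,.12],o); q2=kinematics.solve_ik(PL+U*.17+[0,0,.019],o)
    print(s,None if q is None else np.round(q,2),None if q2 is None else np.round(q2,2))
    if q is not None and q2 is not None and (best is None or abs(q[5])<best[0]): best=(abs(q[5]),o)
o=best[1]; np.save("o.npy",o)
effector.gripper_close()
r.move_to(PL+[0,0,.12],o)
ob=get_obs();print(ob["time_s"],ob["tcp_pos"],ob["contact_force"])
r.move_l(PL+[0,0,.019+.02],v=.1)
hit=r.move_l(PL+[0,0,.019-.003],v=.015,guard=4)
ob=get_obs();print(hit,ob["time_s"],ob["tcp_pos"],ob["contact_force"],ob["grip_width"])
p,d=snapshot("top");cv2.imwrite("pics/z1.png",cv2.resize(p[140:240,190:380],None,fx=4,fy=4,interpolation=cv2.INTER_CUBIC))
E
```

```text
1 [ 0.13  0.23 -0.47  0.86  0.    3.1 ] [-0.23  0.38 -0.57  0.62  0.    2.74]
-1 [ 0.13  0.23 -0.47  0.86  0.   -0.05] [-0.23  0.38 -0.57  0.62  0.   -0.4 ]
3.4583 [0.45446631 0.13128845 0.19505241] [ 0.34336192 -0.40858381 -0.49938965]
True 5.7 [0.45407015 0.13189019 0.09281002] [ 0.71862392 -0.36496372  5.10690544] 0.00013454205579308096
```

View pics/z1.png

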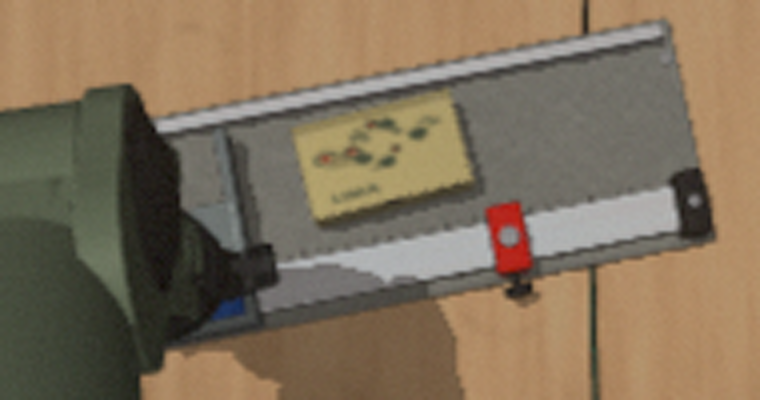

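The fingertips met the plate at 0.074 m, which is the flat middle rather than a ridge. The picture shows the fingers over the blue plate with the carton clear. Next I'll press and check the force.

Run:
```python
from h import *
t=np.array(get_obs()["tcp_pos"])
for z in(.0905,.0893,.0885):
    t[2]=z; r.move_l(t,v=.01); r.wait(.15); ob=get_obs();print(z,np.round(ob["tcp_pos"],4),np.round(ob["contact_force"],2))
    if ob["contact_force"][2]>12.3: break
```

```text
0.0905 [0.4541 0.1319 0.0912] [-2.15  0.53  9.24]
0.0893 [0.4541 0.1319 0.0901] [-3.37 -0.57 10.03]
0.0885 [0.4541 0.1319 0.0894] [-2.41 -0.64 10.25]
```

Run:
```python
from h import *
t=np.array(get_obs()["tcp_pos"]);t[:2]=PL[:2]
def st(s):
    ob=get_obs();print(s,round(ob["time_s"],2),np.round(ob["tcp_pos"],4),np.round(ob["contact_force"],2),"along",round((np.array(ob["tcp_pos"])-PL)@U,4),flush=True)
t[2]=.0878; r.move_l(t,v=.01); r.wait(.15); st("press")
g=r.move_l(t+U*.02,v=.02,guard=12); st(("seg1",g))
if not g:
    g=r.move_l(t+U*.12,v=.04,guard=12); st(("seg2",g))
p,d=snapshot("top");cv2.imwrite("pics/z2.png",cv2.resize(p[140:240,190:380],None,fx=4,fy=4,interpolation=cv2.INTER_CUBIC))
```

```text
press 7.46 [0.4541 0.1319 0.0887] [-3.13 -0.86 10.41] along -0.0
('seg1', False) 8.61 [0.4577 0.1124 0.0887] [-2.16  1.16 10.92] along 0.0199
('seg2', False) 11.26 [0.4753 0.014  0.0888] [-1.78  1.46 10.89] along 0.1198
```

View pics/z2.png

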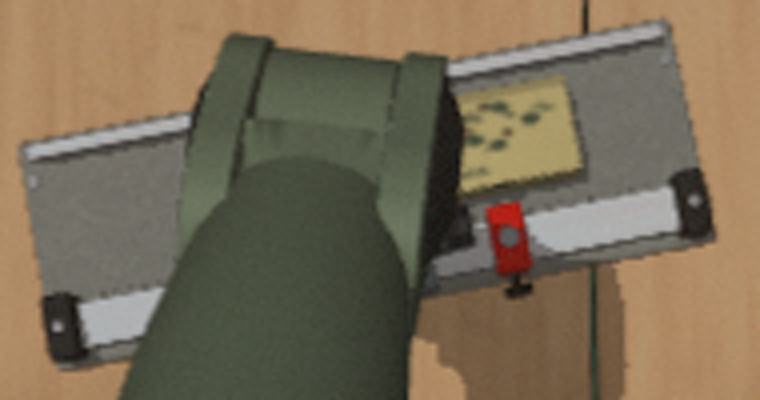

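The pusher is sliding freely at about 1.5 N, and the carton has been pushed to about pixel (525,135) in the crop. The red stop hasn't moved. I'll push on to the stop under guard.

Run:
```python
from h import *
t=PL.copy();t[2]=.0878
def st(s):
    ob=get_obs();print(s,round(ob["time_s"],2),np.round(ob["tcp_pos"],4),np.round(ob["contact_force"],2),"along",round((np.array(ob["tcp_pos"])-PL)@U,4),flush=True)
g=r.move_l(t+U*.148,v=.03,guard=14); st(("seg3",g))
if not g:
    g=r.move_l(t+U*.185,v=.015,guard=14); st(("seg4",g))
r.wait(.3); st("hold")
p,d=snapshot("side");cv2.imwrite("pics/s2.png",cv2.resize(p[180:290,220:370],None,fx=5,fy=5,interpolation=cv2.INTER_CUBIC))
```

```text
('seg3', False) 12.39 [ 0.4804 -0.0139  0.089 ] [-1.74  0.64 10.99] along 0.1482
('seg4', True) 14.31 [ 0.4853 -0.0414  0.0889] [-1.6   1.82 10.76] along 0.1761
hold 14.61 [ 0.4853 -0.0414  0.0891] [-1.07  2.16 10.16] along 0.1761
```

View pics/s2.png

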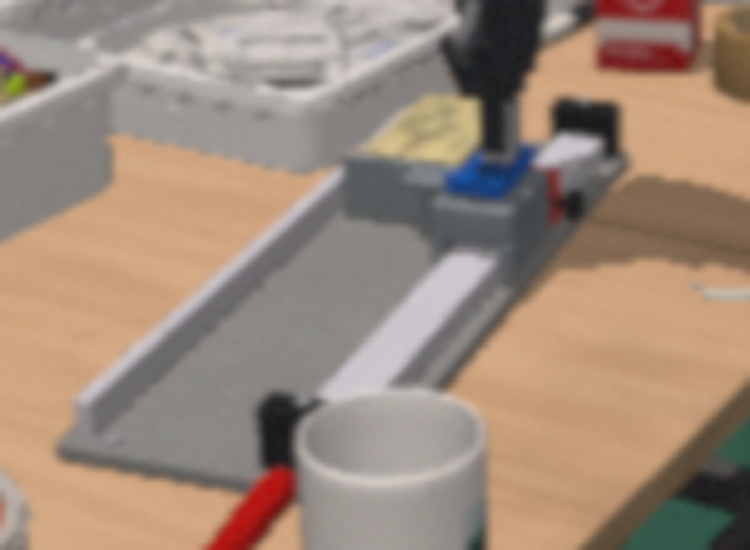

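The side view shows the fingertip at the leading ridge of the blue plate, with the pusher right up against the red stop. I'll press on once more, gently, to confirm it is seated.

Run:
```python
from h import *
t=PL.copy();t[2]=.0878
def st(s):
    ob=get_obs();print(s,round(ob["time_s"],2),np.round(ob["tcp_pos"],4),np.round(ob["contact_force"],2),"along",round((np.array(ob["tcp_pos"])-PL)@U,4),flush=True)
g=r.move_l(t+U*.186,v=.01,guard=22); st(("seg5",g))
r.wait(.3); st("hold")
c=np.array(get_obs()["tcp_pos"])
r.move_l(c+[0,0,.004]-U*.0,v=.02); st("up4")
r.move_l(c+[0,0,.03],v=.05)
r.move_l(c+[0,0,.16],v=.15); st("up")
r.move_to([.3,.3,.3],np.load("o.npy")); st("away")
p,d=snapshot("top");np.savez("top3.npz",p=p,d=d);cv2.imwrite("pics/z3.png",cv2.resize(p[140:240,190:380],None,fx=4,fy=4,interpolation=cv2.INTER_CUBIC))
W=cloud("top",d);hsv=cv2.cvtColor(p,cv2.COLOR_BGR2HSV)
def cen(lo,hi,x0,x1,y0,y1,zmin,z):
    m=(cv2.inRange(hsv,lo,hi)>0)&(W[...,2]>zmin);k=np.zeros_like(m);k[y0:y1,x0:x1]=1;v,u=np.nonzero(m&k);return ray("top",(u.mean(),v.mean()),z),np.median(W[m&k][:,2])
P,zp=cen((95,120,50),(130,255,255),270,325,185,225,.065,.075);S,_=cen((0,140,60),(6,255,255),308,330,180,214,.042,.05);C,_=cen((20,50,120),(35,255,255),255,380,150,200,.05,.06)
print(P,zp,S,C,"gap",(S-P)@U-47,"gap mm",((S-P)@U-.047)*1e3,"plate-carton",(C-P)@U)
```

```text
('seg5', True) 15.44 [ 0.4853 -0.0418  0.0886] [-2.34  3.38 10.85] along 0.1765
hold 15.74 [ 0.4853 -0.0418  0.0889] [-1.33  3.05 10.83] along 0.1765
up4 16.15 [ 0.4853 -0.0416  0.093 ] [-1.76  1.24  4.55] along 0.1763
up 17.83 [ 0.4847 -0.0416  0.2479] [-0.64  1.32  0.38] along 0.1762
away 19.29 [0.3005 0.2996 0.2997] [ 0.22 -0.02 -0.27] along -0.1916
[ 0.48249185 -0.02581645  0.075     ] 0.07621295832060093 [ 0.48938619 -0.07173058  0.05      ] [ 0.56364177 -0.10217589  0.06      ] gap -46.95358422882342 gap mm -0.5842288234221074 plate-carton 0.08917443232289014
```

View pics/z3.png

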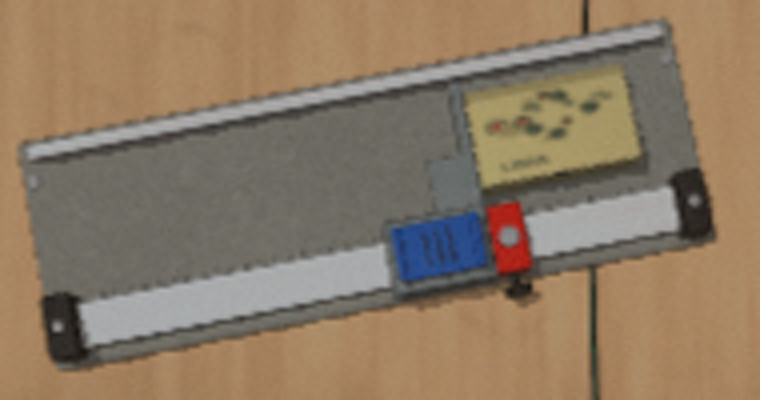

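The pusher is against the stop (measured gap about 0 mm) and the stop hasn't moved. The plate is up, and the carton's centre is 54 mm ahead of the nose.

```bash
python3 -c "
from h import *
print(job.sign_off())"
```

```text
the job is handed in; nothing more can be done
None
```

I pushed the pusher up to the red stop with the plate pressed, let the plate spring up, and handed the job in; the last picture shows the stop unmoved and the carton just ahead of the fence, but the hand-in returned no verdict.

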